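# Pack a second layer of lock cases on a separator board

### The arm

A 6-joint arm with a two-finger parallel gripper is mounted at the origin on the work surface. World frame = base frame: x ahead of the robot, y to its left, z up, the work surface at z = 0. Lengths are in m, angles in rad, forces in N, time in s.
With the tool pointing down it reaches from about 0.375 to 0.925 m from the base axis. Payload 5.7 kg.
Tool frame: the origin (TCP) lies between the finger pads; the fingertips stand 11 mm ahead of it and the grasp point (between the pads) lies 8 mm behind it; y points along the fingers, z is the direction in which the jaws open and shut, and the axes are right-handed (so a half turn about y gives the same grasp; the last joint's range is limited). The gripper opens to 85 mm and grips with 20 to 120 N. Pads are 22 mm wide; open, the fingers measure 114 mm over their backs; the gripper's body (76 mm by 85 mm) begins 54 mm behind the grasp point. The pads swing forward as they close: fully open they stand 13 mm farther back than shut.
Start: joints at [-1.441, 0.359, 1.51, -0, 1.272, -0.115], TCP at [0.145, -0.582, 0.242] pointing down, gripper open.
Joint ranges: [-2.97, 2.97], [-1.01, 2.36], [0.21, 2.38], [-0.96, 4.11], [0.2, 2.71], [-2.98, 2.98]. Speed limits (rad/s): [2.39, 2.39, 3.14, 3.14, 3.14, 3.14].

### API

Orientations are given as a unit quaternion [w, x, y, z].
In Python, from cell import get_state, grab_frame, finish_job, spot_in, regions_of gives the robot as it stands.
- The arm moves only by the tool apply_moves, never from a script. Its argument "targets" is a list that holds one entry, the list of rows, each a list of 6 numbers: the shift along the tool's x, y, z in units of 25 mm (1.0 is 25 mm), then the turn, a rotation vector about the tool's x, y, z in units of 5 degrees (1.0 is 5 degrees). A call has 1 to 20 rows; each row shifts and turns the commanded pose from where the row before left it, along the tool's axes as they then stand; what a row does not reach is not made up. A row lasts 1/8 s, in which the tool goes at most 62.5 mm and 10.7 degrees, less where a joint would pass 70% of its speed; a pose out of reach is approached as far as the arm can. A call is refused whole if a number of a shift passes 1 or a number of a turn 1, either way. A call with a gripper value outside its range is refused whole. "hand" is the closure, from 0 (fully open) to 1 (shut), set as the call begins (left out, the last holds). The fingers move at their own pace and stop on an object; "grip_force" is the grip in N (left out, the last holds). Time passes only in rows, so rows that do not move let the fingers close. It gives the time, the measured TCP pose, the force and the opening at its end, in the units of the state.
- get_state(): the state, without advancing time (a new reading comes with each control period).
- grab_frame(name): name is "scene" or "side" or "wrist"; returns a dict with "pixels" (400x640x3 uint8, red, green, blue), "fovy" (degrees; the focal length in pixels is half the picture's height over the tangent of half this angle, whatever the lens; pixels are square), "cx", "cy" (the principal point, pixels), "dist_coeffs" ([k1, k2, p1, p2, k3] as OpenCV has them; the pictures are not rectified), "R" (3x3) and "t" (3): a world point X has camera coordinates R X + t; the wrist camera has in their place "T_tool_cam" (4x4, takes a point from camera to tool coordinates, whose origin is the TCP and whose axes are the tool frame's). Camera axes: x right, y down, z forward; pixel columns grow to the right and rows downward; lengths in m; the calibration is good to about 2 mm. A picture is of the moment at which its call begins: read the wrist's pose just before it. There is no depth.
- finish_job(): hands the job in, once; it reports no verdict.
Trained networks look in the newest picture that a camera, given by its name, has taken for a name from the list of things; names that differ only in an ending like _2 or _b are one class to them, and where a whole thing is asked for, a point or a joint stands for the part that bears it (a point fixed in the world has none). Each returns a list of dicts, best first, with "p" (0 to 1); they miss things now and then, are a little off and sometimes report something else, mostly with a low value. They report only what shows in the picture. A call takes as long as a camera call. They do not tell look-alikes from the thing itself.
- spot_in(camera, name): "bbox" ([centre column, centre row, width, height] in pixels, round what is visible of it).
- regions_of(camera, name): "region" (400x640 bool, what is visible of it) and "bbox" ([centre column, centre row, width, height] in pixels, round what is visible of it).
The state is a dict: "t": time; "joint_pos": joint angles; "qvel": joint speeds; "tau": joint torques, N m; "position": TCP position; "ee_rot": TCP orientation; "force": force on the tool from outside, world axes, zero at the start; "moment": the same for the moment, N m; "width": finger opening in m.
Only numpy, scipy, OpenCV 4.12 (cv2) and the standard library are available. Lean on these libraries where they do the work, as an engineer would, in place of code of your own. Each camera call takes 0.05 s, during which the arm holds its last target. There are 200 camera calls.

### The job

A first layer of lock cases lies in the packing tray. Lift the full-length separator board out of the rack, lay it down flat on clear bench and let go of it; then take it again by its long edges, put it in the tray flat on the first layer and let go. Then set the two loose lock cases gently on the board, one in the middle of each half, lying flat as they lie now and lengthways along the tray; leave the first layer, the short board and the other things where they are.

Things in the scene. Friction and masses are not known exactly. Their poses are not given: they have to be found in the camera images.
- tray: Packing tray, fixed: dark wood base 90 (x) x 230 (y) x 8; four aluminium corner angles, tops at z = 44, leave 68 (x) by 208 (y) clear inside; their legs run 27 along y and 16 along x, the rest of the sides is open. Origin: centre of underside; y long, z up. Heights above it: base top 8, first layer top 24, board on it 32.
- rack: White-painted steel rack, fixed: base 130 (x) x 170 (y) x 6, two slots along its y at x = -30 and +30. Each slot: two pairs of upright cheeks, 10 apart, tops at z = 36, at y = 45 to 75 and -75 to -45; the middle is open. Boards stand in the slots and come out straight up. Origin: centre of underside.
- board: The full-length separator board: plain plywood, 200 long (y) x 60 wide (z) x 8 thick (x), about 70 g. It stands on a long edge in one of the rack's slots, its top edge 66 above the bench. Origin: centre of the board. Lying flat, its x axis is vertical, either way up.
- short_board: A shorter, lower plywood offcut, 140 (y) x 45 (z) x 8 (x), origin at its centre, standing in the other slot of the rack; stays there.
- lower_lock_1: Mortise lock case, lying flat: steel box 56 (x) x 72 (y) x 16 high, a brass strip 60 (x) x 4 on its +y end, a brass bolt 20 wide sticking out 8 more: y from -38 to +46 in all. Keyhole and screws on top. Origin: underside, mid-width; z up. 210 to 390 g. Lies in the tray, first layer, in its +y half; stays there.
- lower_lock_2: Mortise lock case, lying flat: steel box 56 (x) x 72 (y) x 16 high, a brass strip 60 (x) x 4 on its +y end, a brass bolt 20 wide sticking out 8 more: y from -38 to +46 in all. Keyhole and screws on top. Origin: underside, mid-width; z up. 210 to 390 g. Lies in the tray, first layer, in its -y half, turned half round; stays there.
- lock_1: Mortise lock case, lying flat: steel box 56 (x) x 72 (y) x 16 high, a brass strip 60 (x) x 4 on its +y end, a brass bolt 20 wide sticking out 8 more: y from -38 to +46 in all. Keyhole and screws on top. Origin: underside, mid-width; z up. 210 to 390 g. Lies on the bench, to be packed.
- lock_2: Mortise lock case, lying flat: steel box 56 (x) x 72 (y) x 16 high, a brass strip 60 (x) x 4 on its +y end, a brass bolt 20 wide sticking out 8 more: y from -38 to +46 in all. Keyhole and screws on top. Origin: underside, mid-width; z up. 210 to 390 g. Lies on the bench, to be packed; the same as lock_1.
- padlock: Brass padlock lying flat, body 45 x 50 x 22 high, steel shackle to its +y. Origin: centre of the body's underside. Bystander.
- tin: Round grey tin with a steel lid, 72 in diameter, 55 high. Origin: centre of its underside. Bystander.
- screwdriver: Screwdriver lying along its x, about 200 long. Bystander.
Mind the look-alikes: they are no part of the job. Leave any blue or yellow look-alike of the board alone. Leave any blue look-alike of the tray alone.

How it is judged:
By the outcome, as a careful person would: the job done as asked, in the order asked, and still so for the second after the job is handed in, with the robot touching nothing.
It also fails if it takes over 72 s, if anything falls off the work surface, if the arm or the gripper's body presses on something with over 40 N, if the wrist force passes 120 N, or if a joint passes its speed limit or range.

## Working session

There is one attempt and no reset: what is moved stays moved. The work goes in short steps, Python scripts to look and compute and a tool call to move; the robot and the scene stay as the last step left them, time stands still between calls to the robot, and variables do not carry over. Pictures are saved under pics/ and viewed, about 8 in all and at most 12, crops included, and the job is handed in when it is done.

Besides the shell and the picture viewer there is one more tool, called after "Call:" as name(argument=value, ...), one argument or row to a line, values as JSON. apply_moves: Moves the arm, as the interface text tells. Its arguments: {"type":"object","properties":{"targets":{"type":"array","items":{"type":"array","items":{"type":"array","items":{"type":"number"}}}},"hand":{"type":"number"},"grip_force":{"type":"number"}},"required":["targets"]}

```bash
ls; mkdir -p pics; cat > h.py <<'E'
import numpy as np, cv2
from cell import *
from scipy.spatial.transform import Rotation as R
def K(f):
    F=200/np.tan(np.radians(f["fovy"])/2); return np.array([[F,0,f["cx"]],[0,F,f["cy"]],[0,0,1]])
def q2R(q): return R.from_quat([q[1],q[2],q[3],q[0]]).as_matrix()
def ext(f,s=None):
    if "R" in f: return np.array(f["R"]),np.array(f["t"])
    T=np.array(f["T_tool_cam"]); W=np.eye(4);W[:3,:3]=q2R(s["ee_rot"]);W[:3,3]=s["position"]
    M=np.linalg.inv(W@T); return M[:3,:3],M[:3,3]
def grab(n,save=None):
    s=get_state(); f=grab_frame(n); f["Rt"]=ext(f,s)
    if save: cv2.imwrite("pics/"+save,cv2.cvtColor(f["pixels"],cv2.COLOR_RGB2BGR))
    return f
def back(f,uv,z):
    p=cv2.undistortPoints(np.array(uv,float).reshape(-1,1,2),K(f),np.array(f["dist_coeffs"],float)).reshape(-1,2)
    Rm,t=f["Rt"]; d=np.c_[p,np.ones(len(p))]@Rm; c=-Rm.T@t
    return c+d*((z-c[2])/d[:,2])[:,None]
def proj(f,X):
    Rm,t=f["Rt"]; return cv2.projectPoints(np.array(X,float).reshape(-1,1,3),cv2.Rodrigues(Rm)[0],t,K(f),np.array(f["dist_coeffs"],float))[0].reshape(-1,2)
E
python3 - <<'E'
from h import *
print(get_state())
for c in ["scene","side"]:
    f=grab(c,c+"0.png"); print(c,f["fovy"],np.round(-f["Rt"][0].T@f["Rt"][1],3))
    for n in ["tray","rack","board","short_board","lock_1","padlock","tin","screwdriver"]:
        print(n,[(np.round(b["bbox"]).astype(int).tolist(),round(b["p"],2)) for b in spot_in(c,n)][:6])
E
```

```text
pics
{'t': 0.0, 'joint_pos': array([-1.44111464e+00,  3.59515745e-01,  1.51145593e+00, -3.58323345e-06,
        1.27251736e+00, -1.15096048e-01]), 'qvel': array([-1.94076336e-03,  1.34938258e-03,  7.64097666e-06, -1.61565032e-04,
        7.52759839e-04, -2.80997775e-04]), 'tau': array([ 1.04240895e-03, -5.27627885e+01, -2.78617448e+01,  2.28347108e-05,
        1.33094232e-02,  2.03330080e-05]), 'position': array([ 0.14530963, -0.58143819,  0.24143825]), 'ee_rot': array([ 0.08632034, -0.08633254,  0.70248759, -0.70114669]), 'force': array([-0.67272134, -1.05578365,  0.26085921]), 'moment': array([-0.01699878,  0.01126181, -0.00134821]), 'width': 0.08534585198336127}
scene 57.82327097485696 [ 1.095 -0.096  0.795]
tray [([189, 238, 99, 42], 0.89), ([186, 176, 82, 47], 0.67)]
rack [([432, 194, 75, 38], 0.89), ([427, 176, 45, 17], 0.36)]
board [([358, 129, 67, 28], 0.93), ([441, 188, 73, 34], 0.8), ([435, 128, 10, 63], 0.51)]
short_board [([429, 176, 44, 16], 0.91), ([189, 237, 99, 46], 0.31)]
lock_1 [([296, 192, 36, 22], 0.8), ([354, 184, 28, 25], 0.69)]
padlock [([268, 300, 39, 36], 0.8), ([430, 177, 45, 15], 0.46)]
tin [([344, 283, 33, 41], 0.86)]
screwdriver [([426, 250, 13, 73], 0.78)]
side 55.301964484232435 [0.315 0.762 0.619]
tray [([347, 145, 47, 48], 0.87), ([418, 152, 37, 49], 0.68), ([290, 300, 27, 66], 0.54)]
rack [([277, 306, 89, 77], 0.66)]
board [([412, 273, 19, 86], 0.66), ([260, 294, 43, 91], 0.65), ([376, 360, 104, 81], 0.58)]
short_board [([289, 300, 28, 66], 0.57)]
lock_1 [([334, 241, 41, 25], 0.61), ([356, 203, 33, 24], 0.56)]
padlock [([271, 162, 28, 15], 0.77)]
tin [([260, 292, 42, 96], 0.59), ([244, 188, 21, 25], 0.58), ([213, 244, 46, 35], 0.51)]
screwdriver [([222, 248, 60, 47], 0.62)]
```

```bash
python3 - <<'E'
import cv2
a=cv2.imread("pics/scene0.png")[90:330,120:500]
cv2.imwrite("pics/s1.png",cv2.resize(a,None,fx=2.1,fy=2.1,interpolation=cv2.INTER_CUBIC))
a=cv2.imread("pics/side0.png")[110:400,180:500]
cv2.imwrite("pics/s2.png",cv2.resize(a,None,fx=2,fy=2,interpolation=cv2.INTER_CUBIC))
E
```

```text
(no output)
```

View pics/s1.png

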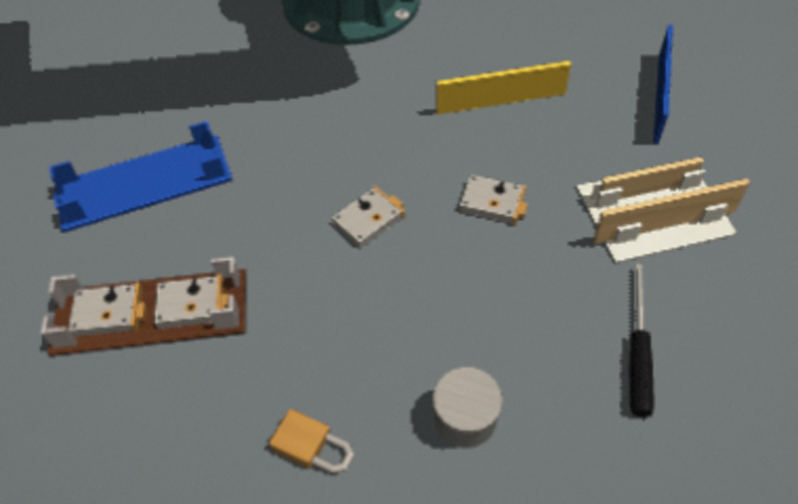

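View pics/s2.png

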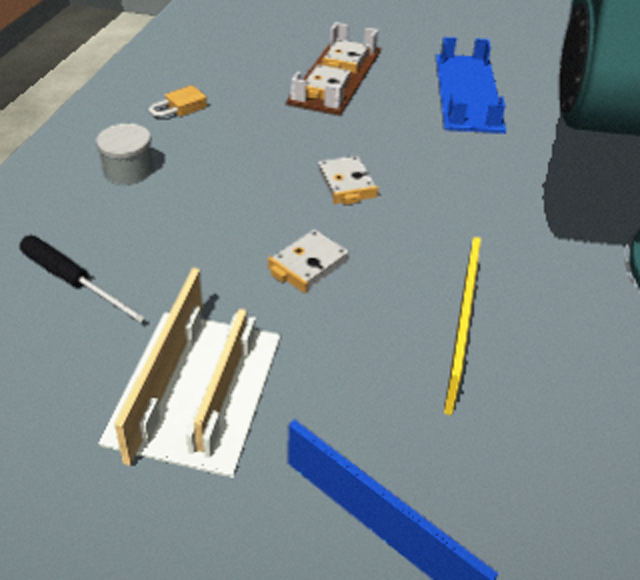

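The scene picture shows the front plywood board in the rack (scene px ~441,188) as the longer and taller of the two. Possible confusions for it:
- short plywood offcut at (430,176)
- yellow board at (358,129)
- blue board at (435,128)

For the tray, the brown one is at (189,238) and the blue look-alike at (186,176). The loose locks are at (296,192) and (354,184), and the other two locks are in the tray.

```bash
python3 - <<'E'
from h import *
np.set_printoptions(precision=3,suppress=True)
s=get_state(); print(q2R(s["ee_rot"]))
f=grab("scene")
c=lambda P:[[x/2.1+120,y/2.1+90] for x,y in P]
print("board top",back(f,c([(598,216),(747,182)]),.066)[:,:2])
print("short top",back(f,c([(606,180),(701,162)]),.051)[:,:2])
print("tray base near corners",back(f,c([(48,352),(246,332),(246,270)]),.004)[:,:2])
print("blue tray",back(f,c([(65,228),(230,178),(205,130),(55,185)]),.004)[:,:2])
print("yellow,blue",back(f,c([(437,112),(570,92),(658,140),(670,60)]),.0)[:,:2])
print("tin,padl,scr",back(f,c([(467,440),(300,440),(640,270),(640,410)]),.0)[:,:2])
for r in regions_of("scene","lock_1")[:4]:
    m=r["region"].astype(np.uint8); n=cv2.findNonZero(m).reshape(-1,2).astype(float)
    P=back(f,n,.016)[:,:2].astype(np.float32); print("lock",r["p"],r["bbox"],cv2.minAreaRect(P))
print("img corners",back(f,[(0,399),(639,399),(0,200),(639,200),(320,20)],0)[:,:2])
w=grab("wrist"); print(w["T_tool_cam"],w["fovy"])
E
```

```text
[[-0.97  -0.     0.242]
 [-0.242  0.    -0.97 ]
 [-0.    -1.    -0.   ]]
board top [[0.579 0.223]
 [0.567 0.426]]
short top [[0.515 0.26 ]
 [0.512 0.393]]
tray base near corners [[ 0.593 -0.447]
 [ 0.614 -0.216]
 [ 0.525 -0.211]]
blue tray [[ 0.408 -0.442]
 [ 0.366 -0.223]
 [ 0.265 -0.254]
 [ 0.328 -0.462]]
yellow,blue [[0.296 0.085]
 [0.297 0.292]
 [0.419 0.384]
 [0.259 0.471]]
tin,padl,scr [[ 0.795  0.009]
 [ 0.758 -0.168]
 [ 0.626  0.274]
 [ 0.802  0.204]]
lock 0.69 [353.9, 184.1, 33.9, 24.3] ((0.4873967468738556, 0.11961662024259567), (0.08277687430381775, 0.06702746450901031), 61.97556686401367)
lock 0.63 [297.5, 195.9, 35.3, 29.7] ((0.4791288673877716, -0.046425774693489075), (0.06430087983608246, 0.08880678564310074), 31.05984115600586)
img corners [[ 0.86  -0.706]
 [ 1.117  0.529]
 [ 0.319 -0.872]
 [ 0.694  0.884]
 [-0.482  0.22 ]]
[[-0.     0.952  0.306 -0.079]
 [-0.    -0.306  0.952 -0.132]
 [ 1.     0.     0.    -0.   ]
 [ 0.     0.     0.     1.   ]] 69.22471507490823
```

```bash
cat >> h.py <<'E'
from scipy.linalg import logm
np.set_printoptions(precision=3,suppress=True)
def pose(p,az,tilt=0):   # tool y down, jaw axis z at azimuth az (deg); tilt deg about tool x afterwards
    z=np.array([np.cos(np.radians(az)),np.sin(np.radians(az)),0]);y=np.array([0,0,-1.]);x=np.cross(y,z)
    T=np.eye(4);T[:3,:3]=np.c_[x,y,z]@R.from_euler('x',tilt,degrees=True).as_matrix();T[:3,3]=p;return T
def cur():
    s=get_state();T=np.eye(4);T[:3,:3]=q2R(s["ee_rot"]);T[:3,3]=s["position"];return T
def twist(T0,T1,N):
    L=np.real(logm(np.linalg.inv(T0)@T1))
    v=np.r_[L[:3,3]/.025,np.degrees([L[2,1],L[0,2],L[1,0]])/5]/N
    print(N,np.round(v,3).tolist(),"max",abs(v).max().round(2));return v
E
python3 - <<'E'
from h import *
twist(cur(),pose([.573,.325,.20],3.4),40)
E
```

```text
40 [-1.068, 0.042, -0.208, 0.0, -0.397, -0.0] max 1.07
```

Call:
apply_moves(
  targets=[
    [[-0.99,0.04,-0.19,0,-0.37,0],[-0.99,0.04,-0.19,0,-0.37,0],[-0.99,0.04,-0.19,0,-0.37,0],[-0.99,0.04,-0.19,0,-0.37,0],[-0.99,0.04,-0.19,0,-0.37,0],[-0.99,0.04,-0.19,0,-0.37,0],[-0.99,0.04,-0.19,0,-0.37,0],[-0.99,0.04,-0.19,0,-0.37,0],[-0.99,0.04,-0.19,0,-0.37,0],[-0.99,0.04,-0.19,0,-0.37,0],[-0.99,0.04,-0.19,0,-0.37,0],[-0.99,0.04,-0.19,0,-0.37,0],[-0.99,0.04,-0.19,0,-0.37,0],[-0.99,0.04,-0.19,0,-0.37,0],[-0.99,0.04,-0.19,0,-0.37,0],[-0.99,0.04,-0.19,0,-0.37,0],[-0.99,0.04,-0.19,0,-0.37,0],[-0.99,0.04,-0.19,0,-0.37,0],[-0.99,0.04,-0.19,0,-0.37,0],[-0.99,0.04,-0.19,0,-0.37,0]],
  ],
  hand=0.6,
  grip_force=40,
)

```text
t: 3.55
position: [0.5113, -0.247, 0.2223]
ee_rot: [-0.305, 0.305, -0.638, 0.638]
force: [-0.5, 0.6, 0.4]
width: 0.0338
```

```bash
python3 - <<'E'
from h import *
print(cur(),get_state()["joint_pos"],get_state()["width"])
f=grab("wrist","w1.png")
for n in ["tray","lock_1","board"]:
    print(n,[(np.round(b["bbox"]).astype(int).tolist(),round(b["p"],2)) for b in spot_in("wrist",n)][:6])
twist(cur(),pose([.573,.325,.20],3.4),23)
E
```

```text
[[-0.628  0.     0.778  0.511]
 [-0.778 -0.    -0.628 -0.247]
 [-0.    -1.     0.     0.222]
 [ 0.     0.     0.     1.   ]] [-0.572  0.332  1.606  0.     1.204  0.107] 0.03383743105578398
tray [([265, 287, 169, 123], 0.94), ([388, 197, 158, 190], 0.57)]
lock_1 [([179, 53, 82, 79], 0.61)]
board []
23 [-1.004, 0.039, -0.206, 0.0, -0.368, 0.0] max 1.0
```

Call:
apply_moves(
  targets=[
    [[-1,0.04,-0.2,0,-0.37,0],[-1,0.04,-0.2,0,-0.37,0],[-1,0.04,-0.2,0,-0.37,0],[-1,0.04,-0.2,0,-0.37,0],[-1,0.04,-0.2,0,-0.37,0],[-1,0.04,-0.2,0,-0.37,0],[-1,0.04,-0.2,0,-0.37,0],[-1,0.04,-0.2,0,-0.37,0],[-1,0.04,-0.2,0,-0.37,0],[-1,0.04,-0.2,0,-0.37,0],[-1,0.04,-0.2,0,-0.37,0],[-1,0.04,-0.2,0,-0.37,0],[-1,0.04,-0.2,0,-0.37,0],[-1,0.04,-0.2,0,-0.37,0],[-1,0.04,-0.2,0,-0.37,0],[-1,0.04,-0.2,0,-0.37,0],[-1,0.04,-0.2,0,-0.37,0],[-1,0.04,-0.2,0,-0.37,0],[-1,0.04,-0.2,0,-0.37,0],[-1,0.04,-0.2,0,-0.37,0]],
  ],
)

```text
t: 6.25
position: [0.5991, 0.2453, 0.2024]
ee_rot: [-0.491, 0.491, -0.508, 0.509]
force: [0.6, 0.8, 0.2]
width: 0.0341
```

```bash
python3 - <<'E'
from h import *
print(cur(),get_state()["joint_pos"])
f=grab("wrist","w2.png")
twist(cur(),pose([.573,.325,.20],3.4),4)
for n in ["short_board","board"]:
    print(n,[(np.round(b["bbox"]).astype(int).tolist(),round(b["p"],2)) for b in spot_in("wrist",n)][:6])
# expected outline of board top
t=np.radians(3.4);d=np.array([-np.sin(t),np.cos(t)]);c=np.array([.573,.325])
print(proj(f,[np.r_[c+d*k,.066] for k in (-.1,0,.1)]))
E
```

```text
[[-0.035  0.     0.999  0.599]
 [-0.999 -0.    -0.035  0.245]
 [ 0.    -1.     0.     0.202]
 [ 0.     0.     0.     1.   ]] [ 0.282  0.461  1.448 -0.     1.232  0.317]
4 [-0.769, 0.023, -0.244, -0.0, -0.263, -0.006] max 0.77
short_board [([224, 103, 45, 153], 0.95)]
board [([284, 105, 42, 206], 0.87), ([77, 34, 153, 67], 0.72), ([59, 242, 95, 174], 0.7)]
[[297.211 211.385]
 [284.257 105.634]
 [268.622 -24.514]]
```

View pics/w2.png

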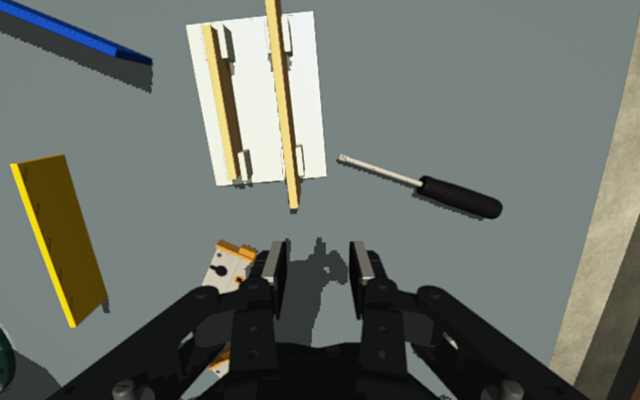

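The rack view shows the long board from (272,0) to (294,211). The short offcut is to its left at (224,103), yellow and blue are clearly elsewhere, and the screwdriver and bench edge are on the right.

Call:
apply_moves(
  targets=[
    [[-0.77,0.02,-0.24,0,-0.26,0],[-0.77,0.02,-0.24,0,-0.26,0],[-0.77,0.02,-0.24,0,-0.26,0],[-0.77,0.02,-0.24,0,-0.26,0]],
  ],
)

```text
t: 6.9
position: [0.574, 0.3242, 0.2003]
ee_rot: [0.514, -0.514, 0.485, -0.485]
force: [0.3, 0.3, -0.2]
width: 0.0339
```

```bash
python3 - <<'E'
from h import *
print(cur())
f=grab("wrist","w3.png")
rs=regions_of("wrist","board")
t=np.radians(3.4);d=np.array([-np.sin(t),np.cos(t)]);n=np.array([np.cos(t),np.sin(t)]);c=np.array([.573,.325])
print("pred",proj(f,[np.r_[c+d*k+n*o,.066] for k in (-.1,.1) for o in (-.004,.004)]))
for r in rs[:3]: print(r["p"],r["bbox"])
im=cv2.cvtColor(f["pixels"],cv2.COLOR_RGB2BGR)
cv2.imwrite("pics/w3c.png",cv2.resize(im[0:330,180:460],None,fx=2,fy=1.8,interpolation=cv2.INTER_CUBIC))
E
```

```text
[[ 0.058 -0.     0.998  0.574]
 [-0.998  0.     0.058  0.324]
 [-0.    -1.    -0.     0.2  ]
 [ 0.     0.     0.     1.   ]]
pred [[312.46  281.12 ]
 [319.973 281.116]
 [311.028  78.743]
 [320.377  78.732]]
0.9 [314.6, 175.4, 12.8, 202.2]
0.82 [82.0, 279.6, 72.5, 169.6]
```

View pics/w3c.png

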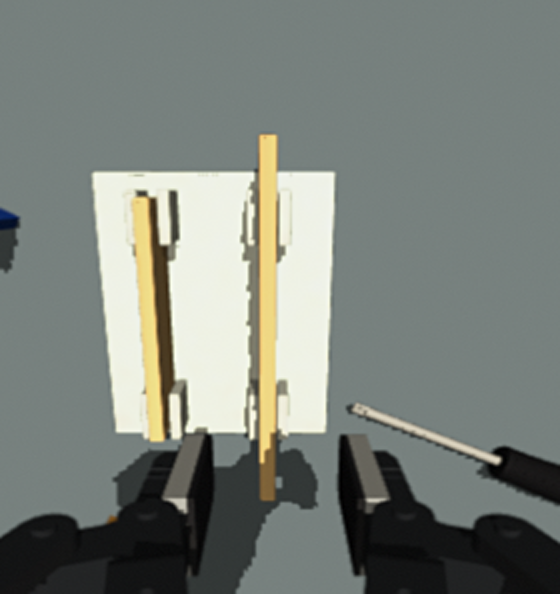

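The board lies at crop columns 260–277, rows 134–499, about 1.4 mm to −x and 4 mm to +y of my estimate. The fingers straddle it and the short board is clear.

Call:
apply_moves(
  targets=[
    [[-0.04,0.97,-0.02,0,0,0],[-0.04,0.97,-0.02,0,0,0],[-0.04,0.97,-0.02,0,0,0],[-0.04,0.97,-0.02,0,0,0],[-0.04,0.97,-0.02,0,0,0],[0,0.97,0,0,0,0],[0,0,0,0,0,0]],
  ],
)

```text
t: 7.88
position: [0.5703, 0.3266, 0.0529]
ee_rot: [-0.512, 0.515, -0.486, 0.485]
force: [0.1, -1.3, 0.1]
width: 0.0343
```

Call:
apply_moves(
  targets=[
    [[0,0,0,0,0,0],[0,0,0,0,0,0],[0,0,0,0,0,0],[0,0,0,0,0,0],[0,0,0,0,0,0]],
  ],
  hand=1,
  grip_force=40,
)

```text
t: 8.5
position: [0.5714, 0.3277, 0.0559]
ee_rot: [0.514, -0.514, 0.486, -0.486]
force: [-4.6, 0.3, 7.1]
width: 0.0074
```

Call:
apply_moves(
  targets=[
    [[0,-0.5,0,0,0,0],[0,-0.97,0,0,0,0],[0,-0.97,0,0,0,0],[0,-0.97,0,0,0,0],[0,-0.97,0,0,0,0],[0,-0.97,0,0,0,0],[0,-0.97,0,0,0,0],[0,0,0,0,0,1]],
  ],
)

```text
t: 9.5
position: [0.5743, 0.3297, 0.2168]
ee_rot: [0.538, -0.49, 0.506, -0.463]
force: [0.5, -0.1, -0.5]
width: 0.0074
```

```bash
python3 - <<'E'
from h import *
s=get_state();print(cur(),s["joint_pos"],s["force"])
for az in (90,-90):
  twist(cur(),pose([.63,.03,.21],az),20)
E
```

```text
[[ 0.059  0.002  0.998  0.574]
 [-0.994  0.091  0.059  0.33 ]
 [-0.091 -0.996  0.008  0.217]
 [ 0.     0.     0.     1.   ]] [0.371 0.447 1.438 0.09  1.223 0.282] [ 0.467 -0.079 -0.47 ]
20 [0.542, -0.017, -0.397, -0.043, -0.866, -0.039] max 0.87
20 [0.403, -0.01, 0.552, 0.039, 0.933, -0.044] max 0.93
```

```bash
python3 - <<'E'
from h import *
f=grab("scene");b=spot_in("scene","tin")[0]["bbox"];print("tin lid",b,back(f,[(342.4,279.5)],.055))
A=pose([.645,.11,.20],90);B=pose([.645,.097,.05],90,60)
v=twist(cur(),A,20);twist(A,B,13)
E
```

```text
tin lid [343.9, 284.8, 30.5, 41.9] [[0.772 0.012 0.055]]
20 [0.444, 0.006, -0.238, -0.04, -0.868, -0.039] max 0.87
13 [0.0, 0.398, -0.278, 0.923, -0.0, 0.0] max 0.92
```

Call:
apply_moves(
  targets=[
    [[0.44,0,-0.24,-0.04,-0.87,-0.04],[0.44,0,-0.24,-0.04,-0.87,-0.04],[0.44,0,-0.24,-0.04,-0.87,-0.04],[0.44,0,-0.24,-0.04,-0.87,-0.04],[0.44,0,-0.24,-0.04,-0.87,-0.04],[0.44,0,-0.24,-0.04,-0.87,-0.04],[0.44,0,-0.24,-0.04,-0.87,-0.04],[0.44,0,-0.24,-0.04,-0.87,-0.04],[0.44,0,-0.24,-0.04,-0.87,-0.04],[0.44,0,-0.24,-0.04,-0.87,-0.04],[0.44,0,-0.24,-0.04,-0.87,-0.04],[0.44,0,-0.24,-0.04,-0.87,-0.04],[0.44,0,-0.24,-0.04,-0.87,-0.04],[0.44,0,-0.24,-0.04,-0.87,-0.04],[0.44,0,-0.24,-0.04,-0.87,-0.04],[0.44,0,-0.24,-0.04,-0.87,-0.04],[0.44,0,-0.24,-0.04,-0.87,-0.04],[0.44,0,-0.24,-0.04,-0.87,-0.04],[0.44,0,-0.24,-0.04,-0.87,-0.04],[0.44,0,-0.24,-0.04,-0.87,-0.04]],
  ],
)

```text
t: 12.1
position: [0.6349, 0.109, 0.2015]
ee_rot: [-0.706, 0.709, 0.002, -0.003]
force: [-0.4, 0.9, 0.0]
width: 0.0069
```

```bash
python3 - <<'E'
from h import *
print(cur(),get_state()["joint_pos"])
B=pose([.645,.097,.06],90,60)
twist(cur(),B,13)
E
```

```text
[[ 1.    -0.002 -0.007  0.635]
 [ 0.007 -0.004  1.     0.109]
 [-0.002 -1.    -0.004  0.202]
 [ 0.     0.     0.     1.   ]] [ 0.065  0.459  1.454 -0.004  1.231 -1.512]
13 [0.031, 0.376, -0.261, 0.927, 0.005, -0.005] max 0.93
```

Call:
apply_moves(
  targets=[
    [[0.03,0.38,-0.26,0.93,0,0],[0.03,0.38,-0.26,0.93,0,0],[0.03,0.38,-0.26,0.93,0,0],[0.03,0.38,-0.26,0.93,0,0],[0.03,0.38,-0.26,0.93,0,0],[0.03,0.38,-0.26,0.93,0,0],[0.03,0.38,-0.26,0.93,0,0],[0.03,0.38,-0.26,0.93,0,0],[0.03,0.38,-0.26,0.93,0,0],[0.03,0.38,-0.26,0.93,0,0],[0.03,0.38,-0.26,0.93,0,0],[0.03,0.38,-0.26,0.93,0,0],[0.03,0.38,-0.26,0.93,0,0]],
  ],
)

```text
t: 13.72
position: [0.6441, 0.0928, 0.0586]
ee_rot: [0.967, -0.256, 0.001, 0.003]
force: [-0.2, -0.5, -0.7]
width: 0.0067
```

```bash
python3 - <<'E'
from h import *
print(cur(),get_state()["joint_pos"],get_state()["force"])
B=pose([.645,.097,.03],90,60)
twist(cur(),B,4)
f=grab("scene","s3.png");g=grab("side","d3.png")
cv2.imwrite("pics/c3.png",np.hstack([cv2.resize(cv2.cvtColor(f["pixels"][100:330,230:500],cv2.COLOR_RGB2BGR),(470,400)),cv2.resize(cv2.cvtColor(g["pixels"][100:330,180:370],cv2.COLOR_RGB2BGR),(330,400))]))
E
```

```text
[[ 1.    -0.007 -0.001  0.644]
 [ 0.006  0.869  0.495  0.093]
 [-0.003 -0.495  0.869  0.059]
 [ 0.     0.     0.     1.   ]] [-0.431  0.913  1.521  0.917  1.434 -2.503] [-0.21  -0.46  -0.661]
4 [0.01, 0.179, -0.227, -0.017, 0.002, -0.02] max 0.23
```

View pics/c3.png

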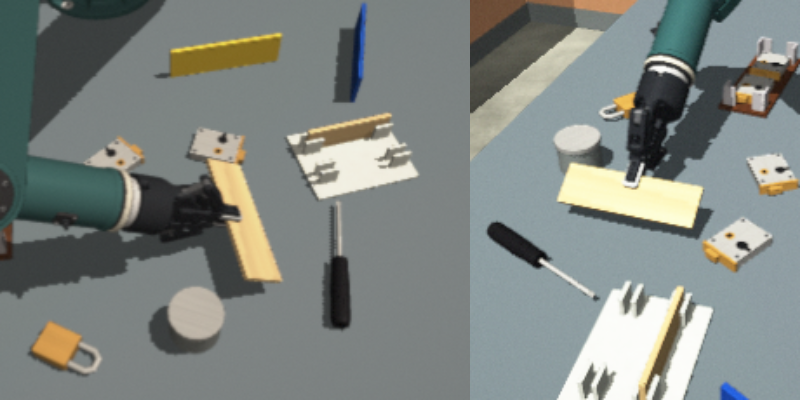

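The board is held tilted about 30° over clear bench, between the tin and the screwdriver. Its near end is closest to the right-hand loose lock, so I shift 10 mm outward while lowering.

Call:
apply_moves(
  targets=[
    [[0.1,0.17,-0.22,0,0,0],[0.1,0.17,-0.22,0,0,0],[0.1,0.17,-0.22,0,0,0],[0.1,0.17,-0.22,0,0,0],[0,0,0,0,0,0]],
  ],
)

```text
t: 14.45
position: [0.6537, 0.0972, 0.0315]
ee_rot: [0.967, -0.256, 0.001, 0.003]
force: [-0.6, 0.8, -1.2]
width: 0.007
```

```bash
python3 - <<'E'
from h import *
print(cur(),get_state()["force"])
E
```

```text
[[ 1.    -0.006 -0.     0.654]
 [ 0.006  0.869  0.495  0.097]
 [-0.003 -0.495  0.869  0.031]
 [ 0.     0.     0.     1.   ]] [-0.649  0.755 -1.235]
```

Call:
apply_moves(
  targets=[
    [[0,0.04,-0.07,0,0,0],[0,0,0,0,0,0]],
  ],
)

```text
t: 14.7
position: [0.6537, 0.0969, 0.0299]
ee_rot: [0.967, -0.256, 0.0, 0.003]
force: [0.0, -0.4, -0.7]
width: 0.0072
```

Call:
apply_moves(
  targets=[
    [[0,0,0,0,0,0],[0,0,0,0,0,0],[0,0,0,0,0,0]],
  ],
  hand=0.8,
)

```text
t: 15.08
position: [0.6538, 0.0969, 0.03]
ee_rot: [0.967, -0.256, 0.0, 0.003]
force: [-0.3, -0.2, 0.8]
width: 0.0171
```

Call:
apply_moves(
  targets=[
    [[0,-0.5,0,0,0,0],[0,-0.5,0,0,0,0],[0,-0.5,0,0,0,0],[0,-0.7,0,0,0,0],[0,-1,0.5,0,0,0],[0,-1,1,0,0,0],[0,-1,1,0,0,0],[0,-1,1,0,0,0]],
  ],
)

```text
t: 16.08
position: [0.6545, 0.0043, 0.1843]
ee_rot: [0.967, -0.256, 0.0, 0.002]
force: [0.3, 0.0, 0.0]
width: 0.0172
```

```bash
python3 - <<'E'
from h import *
print(cur())
f=grab("scene","s4.png")
for r in regions_of("scene","board"):
    m=r["region"].astype(np.uint8); n=cv2.findNonZero(m)
    if n is None: continue
    P=back(f,n.reshape(-1,2),.006)[:,:2].astype(np.float32); print(r["p"],np.round(r["bbox"]),cv2.minAreaRect(P))
    print(cv2.boxPoints(cv2.minAreaRect(P)))
B=pose([.655,.11,.16],90)
twist(cur(),B,13)
E
```

```text
[[ 1.    -0.005 -0.     0.655]
 [ 0.005  0.869  0.495  0.004]
 [-0.002 -0.495  0.869  0.184]
 [ 0.     0.     0.     1.   ]]
0.87 [360. 131.  69.  27.] ((0.26900720596313477, 0.19431999325752258), (0.07252705842256546, 0.22734183073043823), 0.543993353843689)
[[0.232 0.308]
 [0.234 0.08 ]
 [0.306 0.081]
 [0.304 0.308]]
0.79 [367. 238.  46.  73.] ((0.6533722877502441, 0.10790987312793732), (0.20708459615707397, 0.06424012035131454), 0.21730343997478485)
[[0.55  0.14 ]
 [0.55  0.075]
 [0.757 0.076]
 [0.757 0.14 ]]
0.76 [435. 129.  10.  62.] ((0.3045661449432373, 0.43812400102615356), (0.019704589620232582, 0.2715083956718445), 64.81266784667969)
[[0.178 0.487]
 [0.423 0.371]
 [0.432 0.389]
 [0.186 0.505]]
0.36 [431. 193.  77.  40.] ((0.5417972803115845, 0.3303713798522949), (0.13345739245414734, 0.18284063041210175), 2.357891798019409)
[[0.471 0.419]
 [0.479 0.236]
 [0.612 0.242]
 [0.605 0.424]]
13 [-0.003, 0.248, 0.254, -0.926, 0.005, 0.002] max 0.93
```

Call:
apply_moves(
  targets=[
    [[0,0.25,0.25,-0.93,0,0],[0,0.25,0.25,-0.93,0,0],[0,0.25,0.25,-0.93,0,0],[0,0.25,0.25,-0.93,0,0],[0,0.25,0.25,-0.93,0,0],[0,0.25,0.25,-0.93,0,0],[0,0.25,0.25,-0.93,0,0],[0,0.25,0.25,-0.93,0,0],[0,0.25,0.25,-0.93,0,0],[0,0.25,0.25,-0.93,0,0],[0,0.25,0.25,-0.93,0,0],[0,0.25,0.25,-0.93,0,0],[0,0.25,0.25,-0.92,0,0]],
  ],
  hand=0,
)

```text
t: 17.8
position: [0.6537, 0.1124, 0.1585]
ee_rot: [-0.706, 0.709, 0.001, -0.003]
force: [-0.5, 0.2, -0.2]
width: 0.0851
```

```bash
python3 - <<'E'
from h import *
print(cur())
f=grab("wrist","w5.png")
print(proj(f,[(x,y,.008) for x in(.553,.753) for y in (.078,.138)]))
for r in regions_of("wrist","board")[:3]:
    n=cv2.findNonZero(r["region"].astype(np.uint8)).reshape(-1,2)
    P=back(f,n,.008)[:,:2].astype(np.float32); print(r["p"],np.round(r["bbox"]),cv2.boxPoints(cv2.minAreaRect(P)))
E
```

```text
[[ 1.    -0.003 -0.005  0.654]
 [ 0.005 -0.004  1.     0.112]
 [-0.003 -1.    -0.004  0.158]
 [ 0.     0.     0.     1.   ]]
[[280.872  80.306]
 [346.783  80.612]
 [286.723 272.797]
 [340.449 273.184]]
0.65 [315. 176.  67. 190.] [[0.553 0.138]
 [0.554 0.078]
 [0.752 0.08 ]
 [0.752 0.139]]
0.21 [548.  73. 184. 144.] [[0.477 0.421]
 [0.487 0.235]
 [0.61  0.242]
 [0.6   0.427]]
```

View pics/w5.png

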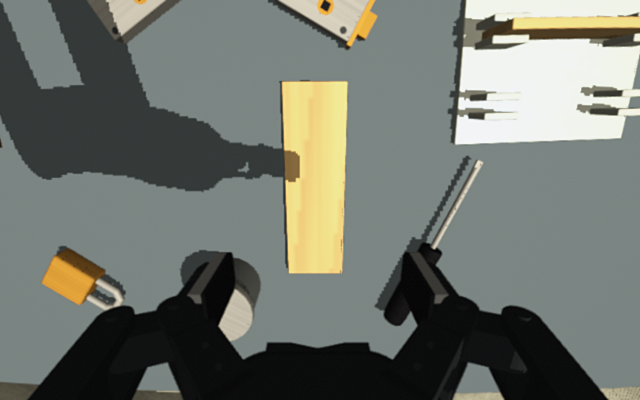

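The board lies flat and free, with corners at (281,81), (347,81), (341,273) and (287,273) and clear bench around it. Next I check how far ahead the open fingertips stand, using the tip pixels at about (232,253) and (405,252).

```bash
python3 - <<'E'
from h import *
f=grab("wrist"); T=cur()
for k in (-.012,-.006,0,.006,.011):
    print(k,proj(f,[(T@[x,k,s*.0425,1])[:3] for x in(-.011,.011) for s in (-1,1)]).round(0).tolist())
E
```

```text
-0.012 [[224.0, 257.0], [407.0, 258.0], [229.0, 297.0], [402.0, 298.0]]
-0.006 [[228.0, 251.0], [403.0, 252.0], [232.0, 290.0], [399.0, 290.0]]
0 [[231.0, 246.0], [400.0, 246.0], [235.0, 283.0], [396.0, 283.0]]
0.006 [[235.0, 240.0], [397.0, 241.0], [238.0, 277.0], [393.0, 277.0]]
0.011 [[237.0, 236.0], [394.0, 237.0], [240.0, 272.0], [391.0, 272.0]]
```

Call:
apply_moves(
  targets=[
    [[0,0.95,-0.07,0,0,0],[0,0.95,-0.07,0,0,0],[0,0.95,0,0,0,0],[0,0.95,0,0,0,0],[0,0.95,0,0,0,0],[0,0.9,0,0,0,0],[0,0,0,0,0,0]],
  ],
  hand=0.2,
)

```text
t: 18.82
position: [0.6521, 0.1074, 0.0158]
ee_rot: [-0.707, 0.707, -0.001, -0.004]
force: [-0.4, -0.4, -0.1]
width: 0.0683
```

Call:
apply_moves(
  targets=[
    [[0,0.08,0,0,0,0],[0,0.08,0,0,0,0],[0,0,0,0,0,0]],
  ],
)

```text
t: 19.2
position: [0.6541, 0.109, 0.0142]
ee_rot: [-0.707, 0.708, 0.001, -0.002]
force: [-0.3, 0.2, -0.9]
width: 0.0683
```

Call:
apply_moves(
  targets=[
    [[0,0.08,0,0,0,0],[0,0.04,0,0,0,0],[0,0,0,0,0,0]],
  ],
)

```text
t: 19.58
position: [0.6536, 0.109, 0.0104]
ee_rot: [-0.707, 0.708, 0.001, -0.003]
force: [-0.3, 0.3, 0.5]
width: 0.0681
```

Call:
apply_moves(
  targets=[
    [[0,0.08,0,0,0,0],[0,0,0,0,0,0]],
  ],
)

```text
t: 19.82
position: [0.6535, 0.109, 0.0083]
ee_rot: [-0.707, 0.708, 0.001, -0.003]
force: [0.2, 0.4, -0.2]
width: 0.0682
```

Call:
apply_moves(
  targets=[
    [[0,0,0,0,0,0],[0,0,0,0,0,0],[0,0,0,0,0,0]],
  ],
  hand=1,
  grip_force=40,
)

```text
t: 20.2
position: [0.6538, 0.109, 0.0089]
ee_rot: [-0.707, 0.708, 0.001, -0.002]
force: [-0.8, -0.3, 4.6]
width: 0.0585
```

```bash
python3 - <<'E'
from h import *
f=grab("wrist","w6.png");T=cur();print(T)
for k in (0,.005,.008,.011):
    print(k,proj(f,[(T@[x,k,s*.03,1])[:3] for x in(-.011,) for s in (-1,1)]).round(0).tolist())
im=cv2.cvtColor(f["pixels"],cv2.COLOR_RGB2BGR);cv2.imwrite("pics/w6c.png",cv2.resize(im[200:320,220:420],None,fx=3,fy=3,interpolation=cv2.INTER_CUBIC))
E
```

```text
[[ 1.    -0.002 -0.005  0.654]
 [ 0.005 -0.001  1.     0.109]
 [-0.002 -1.    -0.001  0.009]
 [ 0.     0.     0.     1.   ]]
0 [[258.0, 245.0], [377.0, 245.0]]
0.005 [[260.0, 241.0], [375.0, 241.0]]
0.008 [[261.0, 238.0], [374.0, 238.0]]
0.011 [[262.0, 236.0], [373.0, 236.0]]
```

View pics/w6c.png

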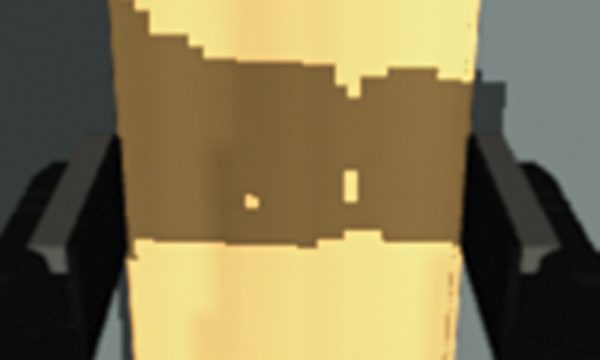

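Call:
apply_moves(
  targets=[
    [[0,-0.5,0,0,0,0],[0,-0.95,0,0,0,0],[0,-0.95,0,0,0,0],[0,-0.95,0,0,0,0],[0,-0.95,0,0,0,0],[0,-0.95,0,0,0,0],[0,-0.9,0,0,0,0]],
  ],
)

```text
t: 21.12
position: [0.654, 0.1092, 0.1636]
ee_rot: [-0.707, 0.708, 0.001, -0.002]
force: [-0.4, 0.2, -0.1]
width: 0.0583
```

```bash
python3 - <<'E'
from h import *
im=cv2.imread("pics/w1.png")
cv2.imwrite("pics/w1c.png",cv2.resize(im[150:400,140:400],None,fx=2.3,fy=2.3,interpolation=cv2.INTER_CUBIC))
f=grab("scene","s6.png")
hsv=cv2.cvtColor(f["pixels"],cv2.COLOR_RGB2HSV)
hsv1=cv2.cvtColor(cv2.cvtColor(im,cv2.COLOR_BGR2RGB),cv2.COLOR_RGB2HSV)
np.save("w1T.npy",1)
for h,nm in((hsv,"sc"),(hsv1,"w1")):
    m=((h[...,0]<13)&(h[...,1]>110)&(h[...,2]<140)&(h[...,2]>30)).astype(np.uint8)
    n,l,st,c=cv2.connectedComponentsWithStats(m,connectivity=8);print(nm,[s.tolist() for s in st[1:] if s[4]>60])
E
```

```text
sc [[0, 0, 82, 48, 3271], [136, 0, 60, 30, 1409], [194, 0, 49, 25, 1006], [630, 72, 10, 28, 185], [143, 219, 94, 40, 731], [146, 231, 9, 14, 72]]
w1 [[309, 100, 148, 181, 4659]]
```

View pics/w1c.png

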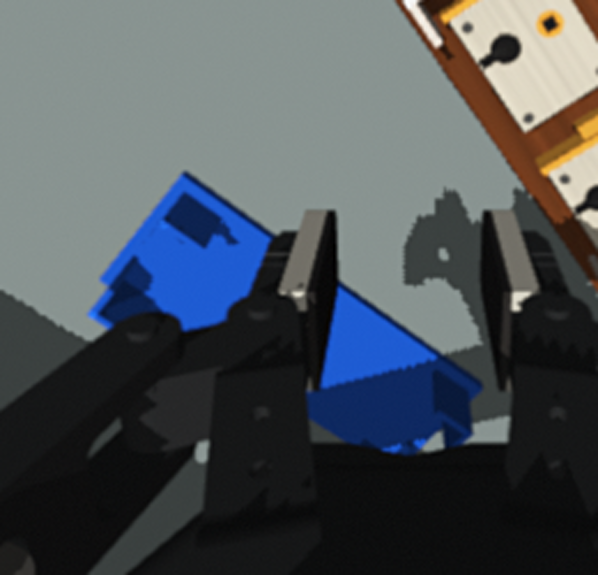

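That crop shows the blue tray look-alike under the gripper; the brown tray is only partly in it, at upper right. Now I fit the brown tray in both stored views.

```bash
python3 - <<'E'
from h import *
w=grab("wrist"); f=grab("scene")
W=pose([.5113,-.247,.2223],0);z=np.array([.778,-.628,0]);W[:3,:3]=np.c_[[-.628,-.778,0],[0,0,-1],z]
M=np.linalg.inv(W@np.array(w["T_tool_cam"]));w["Rt"]=(M[:3,:3],M[:3,3])
w["pixels"]=cv2.cvtColor(cv2.imread("pics/w1.png"),cv2.COLOR_BGR2RGB)
for g,nm,box in((f,"sc",(130,210,250,265)),(w,"w1",(300,90,470,290))):
    h=cv2.cvtColor(g["pixels"],cv2.COLOR_RGB2HSV)
    m=((h[...,0]<13)&(h[...,1]>110)&(h[...,2]<140)&(h[...,2]>30)).astype(np.uint8)
    k=np.zeros_like(m);k[box[1]:box[3],box[0]:box[2]]=1;m*=k
    P=back(g,cv2.findNonZero(m).reshape(-1,2),.008)[:,:2].astype(np.float32)
    r=cv2.minAreaRect(P);print(nm,r,cv2.boxPoints(r))
    c=np.array(m*0);t=np.radians(-5.2);d=np.array([-np.sin(t),np.cos(t)]);n=np.array([np.cos(t),np.sin(t)])
    im=cv2.cvtColor(g["pixels"],cv2.COLOR_RGB2BGR)
    g["m"]=m
# fit: silhouettes of base box sides in both views
from scipy.optimize import minimize
def box(p,g):
    t=p[2];d=np.array([-np.sin(t),np.cos(t)]);n=np.array([np.cos(t),np.sin(t)])
    X=[np.r_[p[:2]+d*a+n*b,z] for a in(-.115,.115) for b in(-.045,.045) for z in(0,.008)]
    o=np.zeros((400,640),np.uint8);cv2.fillConvexPoly(o,cv2.convexHull(np.round(proj(g,X)*16).astype(np.int32)),1,shift=4);return o
def cost(p):
    e=0
    for g in(f,w):
        o=box(p,g);h=cv2.convexHull(cv2.findNonZero(g["m"]));q=np.zeros_like(o);cv2.fillConvexPoly(q,h,1)
        e+=1-(o&q).sum()/(o|q).sum()
    return e
for g in [f]: pass
r=minimize(cost,[.558,-.33,-.09],method="Nelder-Mead",options=dict(initial_simplex=[[.558,-.33,-.09],[.566,-.33,-.09],[.558,-.322,-.09],[.558,-.33,-.05]]))
print(r.x,r.fun,np.degrees(r.x[2]))
p=r.x
for g in(f,w):
    o=box(p,g);im=cv2.cvtColor(g["pixels"],cv2.COLOR_RGB2BGR)
    cs,_=cv2.findContours(o,0,1);cv2.drawContours(im,cs,-1,(0,255,0),1);g["im"]=im
a=cv2.resize(f["im"][200:280,130:260],(480,296));b=cv2.resize(w["im"][80:300,290:480],(310,359))
c=np.zeros((359,790,3),np.uint8);c[:296,:480]=a;c[:,480:]=b;cv2.imwrite("pics/tr.png",c)
E
```

```text
sc ((0.5621183514595032, -0.32940447330474854), (0.2284555584192276, 0.08980819582939148), 85.93099212646484) [[ 0.509 -0.44 ]
 [ 0.599 -0.447]
 [ 0.615 -0.219]
 [ 0.525 -0.212]]
w1 ((0.560302734375, -0.3295600414276123), (0.2286260426044464, 0.08875535428524017), 85.80816650390625) [[ 0.508 -0.44 ]
 [ 0.596 -0.447]
 [ 0.613 -0.219]
 [ 0.524 -0.212]]
[ 0.56  -0.331 -0.068] 0.13013208692722733 -3.8894898292319167
```

View pics/tr.png

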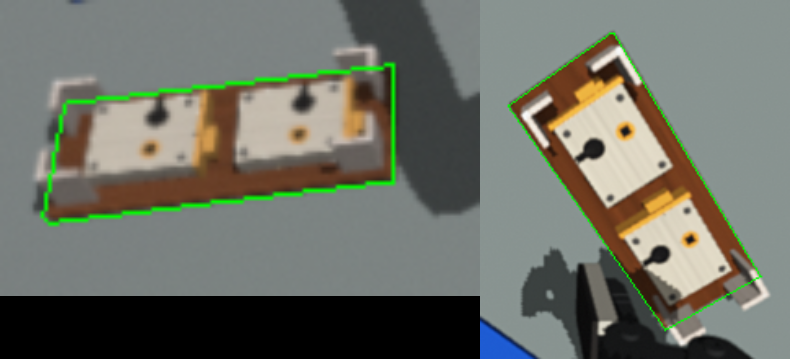

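```bash
python3 - <<'E'
from h import *
twist(cur(),pose([.5605,-.3297,.11],-4.1),20)
E
```

```text
20 [0.575, 0.108, -0.828, 0.0, 0.944, 0.001] max 0.94
```

Call:
apply_moves(
  targets=[
    [[0.57,0.11,-0.83,0,0.94,0],[0.57,0.11,-0.83,0,0.94,0],[0.57,0.11,-0.83,0,0.94,0],[0.57,0.11,-0.83,0,0.94,0],[0.57,0.11,-0.83,0,0.94,0],[0.57,0.11,-0.83,0,0.94,0],[0.57,0.11,-0.83,0,0.94,0],[0.57,0.11,-0.83,0,0.94,0],[0.57,0.11,-0.83,0,0.94,0],[0.57,0.11,-0.83,0,0.94,0],[0.57,0.11,-0.83,0,0.94,0],[0.57,0.11,-0.83,0,0.94,0],[0.57,0.11,-0.83,0,0.94,0],[0.57,0.11,-0.83,0,0.94,0],[0.57,0.11,-0.83,0,0.94,0],[0.57,0.11,-0.83,0,0.94,0],[0.57,0.11,-0.83,0,0.94,0],[0.57,0.11,-0.83,0,0.94,0],[0.57,0.11,-0.83,0,0.94,0],[0.57,0.11,-0.83,0,0.94,0]],
  ],
)

```text
t: 23.78
position: [0.5755, -0.3333, 0.1064]
ee_rot: [0.482, -0.484, 0.518, -0.516]
force: [0.4, -0.6, 0.1]
width: 0.0583
```

```bash
python3 - <<'E'
from h import *
print(cur(),get_state()["width"])
twist(cur(),pose([.5605,-.3297,.065],-4.1),3)
E
```

```text
[[-0.067 -0.004  0.998  0.575]
 [-0.998 -0.    -0.067 -0.333]
 [ 0.    -1.    -0.004  0.106]
 [ 0.     0.     0.     1.   ]] 0.05826547410020836
3 [-0.034, 0.553, -0.201, 0.015, 0.015, 0.001] max 0.55
```

Call:
apply_moves(
  targets=[
    [[-0.03,0.55,-0.2,0.01,0.01,0],[-0.03,0.55,-0.2,0.01,0.01,0],[-0.03,0.55,-0.2,0.01,0.01,0],[0,0,0,0,0,0]],
  ],
)

```text
t: 24.28
position: [0.5608, -0.3285, 0.0648]
ee_rot: [0.483, -0.484, 0.517, -0.515]
force: [0.3, 0.8, -0.5]
width: 0.0584
```

```bash
python3 - <<'E'
from h import *
print(cur())
twist(cur(),pose([.5605,-.3297,.036],-4.1),4)
f=grab("wrist","w7.png")
r=regions_of("wrist","board")[0]; print(r["p"],np.round(r["bbox"]))
P=back(f,cv2.findNonZero(r["region"].astype(np.uint8)).reshape(-1,2),.064)[:,:2].astype(np.float32);print(cv2.minAreaRect(P),cv2.boxPoints(cv2.minAreaRect(P)))
E
```

```text
[[-0.066 -0.003  0.998  0.561]
 [-0.998  0.001 -0.066 -0.328]
 [-0.001 -1.    -0.003  0.065]
 [ 0.     0.     0.     1.   ]]
4 [0.012, 0.288, -0.002, 0.008, 0.015, -0.002] max 0.29
0.83 [318. 201. 144. 297.]
((0.5628601312637329, -0.30572575330734253), (0.15628722310066223, 0.061070144176483154), 86.07979583740234) [[ 0.527 -0.382]
 [ 0.588 -0.386]
 [ 0.599 -0.23 ]
 [ 0.538 -0.226]]
```

View pics/w7.png

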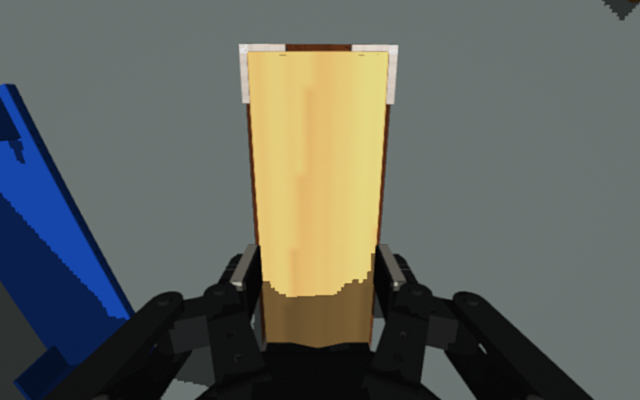

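The board sits centred between the corner angles at (239–248) and (388–397), so lowering is safe.

Call:
apply_moves(
  targets=[
    [[0.03,0.29,0,0.01,0.01,0],[0.02,0.29,0,0.01,0.01,0],[0.02,0.29,0,0,0,0],[0,0.28,0,0,0,0],[0,0,0,0,0,0]],
  ],
)

```text
t: 25.0
position: [0.5614, -0.3315, 0.0372]
ee_rot: [-0.482, 0.482, -0.517, 0.517]
force: [-0.8, -0.4, 0.0]
width: 0.0587
```

Call:
apply_moves(
  targets=[
    [[0,0.06,0,0,0,0],[0,0.04,0,0,0,0],[0,0,0,0,0,0]],
  ],
)

```text
t: 25.38
position: [0.562, -0.3319, 0.0357]
ee_rot: [-0.483, 0.482, -0.516, 0.518]
force: [0.2, -0.9, -0.5]
width: 0.0586
```

Call:
apply_moves(
  targets=[
    [[0,0.06,0,0,0,0],[0,0.06,0,0,0,0],[0,0,0,0,0,0]],
  ],
)

```text
t: 25.75
position: [0.562, -0.3319, 0.033]
ee_rot: [-0.483, 0.482, -0.516, 0.518]
force: [-1.7, -0.3, 3.3]
width: 0.0582
```

Call:
apply_moves(
  targets=[
    [[0,0,0,0,0,0],[0,0,0,0,0,0],[0,0,0,0,0,0]],
  ],
  hand=0,
)

```text
t: 26.12
position: [0.5619, -0.3318, 0.0325]
ee_rot: [-0.483, 0.482, -0.516, 0.518]
force: [0.2, 1.1, -0.4]
width: 0.0855
```

Call:
apply_moves(
  targets=[
    [[0,-0.5,0,0,0,0],[0,-0.9,0,0,0,0],[0,-0.9,0,0,0,0],[-0.9,-0.9,-0.2,0,0,0],[-0.9,-0.9,-0.2,0,0,0],[-0.9,-0.9,-0.2,0,0,0],[-0.9,-0.9,-0.2,0,0,0],[-0.9,-0.9,-0.2,0,0,0],[-0.9,-0.9,-0.2,0,0,0],[-0.9,-0.9,-0.2,0,0,0],[-0.9,-0.3,-0.2,0,0,0],[-0.9,0,-0.2,0,0,0],[-0.9,0,-0.2,0,0,0],[-0.9,0,-0.2,0,0,0]],
  ],
)

```text
t: 27.88
position: [0.5226, -0.0792, 0.2535]
ee_rot: [-0.482, 0.483, -0.517, 0.517]
force: [0.2, -0.1, -0.7]
width: 0.0856
```

```bash
python3 - <<'E'
from h import *
import pickle
print(cur())
f=grab("wrist","w8.png");pickle.dump(f,open("w8.pkl","wb"))
for r in regions_of("wrist","lock_1")[:4]:
    m=r["region"].astype(np.uint8); n=cv2.findNonZero(m).reshape(-1,2)
    P=back(f,n,.016)[:,:2].astype(np.float32); print("lock",r["p"],np.round(r["bbox"]),cv2.minAreaRect(P))
g=grab("scene","s8.png")
a=np.zeros((560,800,3),np.uint8);a[:400,:640]=cv2.cvtColor(f["pixels"],cv2.COLOR_RGB2BGR)
a[400:,:400]=cv2.resize(cv2.cvtColor(g["pixels"][205:265,130:280],cv2.COLOR_RGB2BGR),(400,160));cv2.imwrite("pics/v8.png",a)
E
```

```text
[[-0.069  0.     0.998  0.523]
 [-0.998 -0.001 -0.069 -0.079]
 [ 0.001 -1.     0.     0.253]
 [ 0.     0.     0.     1.   ]]
lock 0.93 [266.  22.  64.  39.] ((0.4747953712940216, 0.10543560981750488), (0.04844356328248978, 0.05797772854566574), 62.507652282714844)
lock 0.71 [280. 145.  71.  73.] ((0.4750145375728607, -0.04423696547746658), (0.0575140044093132, 0.082749143242836), 32.80794906616211)
```

View pics/v8.png

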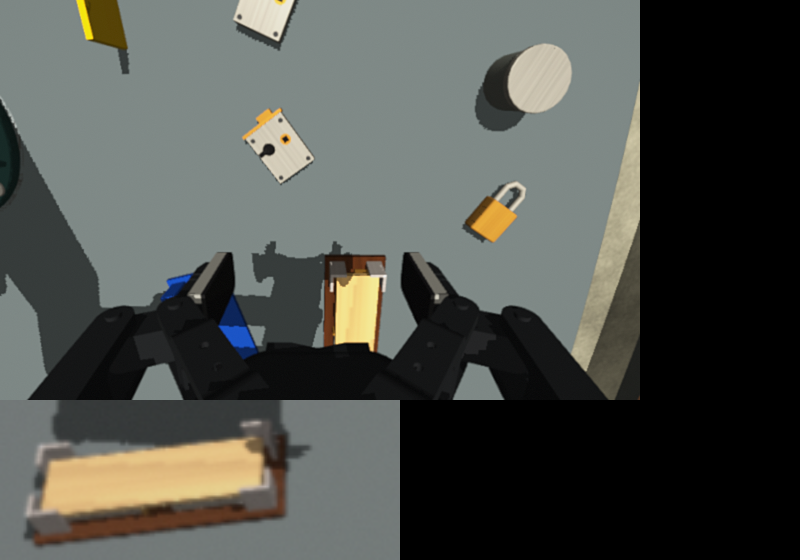

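The board lies in the brown tray inside the corner angles (bottom inset). The near loose lock is at (280,145) with its bolt up-left; the second is at (266,22), cut off by the top edge.

```bash
python3 - <<'E'
from h import *
A=pose([.477,-.0475,.05],32.8)
twist(cur(),A,9)
E
```

```text
9 [-0.192, 0.905, -0.164, 0.0, -0.814, 0.002] max 0.91
```

Call:
apply_moves(
  targets=[
    [[-0.19,0.9,-0.16,0,-0.81,0],[-0.19,0.9,-0.16,0,-0.81,0],[-0.19,0.9,-0.16,0,-0.81,0],[-0.19,0.9,-0.16,0,-0.81,0],[-0.19,0.9,-0.16,0,-0.81,0],[-0.19,0.9,-0.16,0,-0.81,0],[-0.19,0.9,-0.16,0,-0.81,0],[-0.19,0.9,-0.16,0,-0.81,0],[-0.19,0.9,-0.16,0,-0.81,0],[0,0,0,0,0,0]],
  ],
)

```text
t: 29.28
position: [0.4787, -0.0475, 0.0503]
ee_rot: [-0.619, 0.62, -0.341, 0.34]
force: [0.3, 0.1, 0.6]
width: 0.0856
```

```bash
python3 - <<'E'
from h import *
f=grab("wrist","w9.png")
print(cur())
for r in regions_of("wrist","lock_1")[:4]:
    m=r["region"].astype(np.uint8); n=cv2.findNonZero(m).reshape(-1,2)
    P=back(f,n,.014)[:,:2].astype(np.float32); print("lock",r["p"],np.round(r["bbox"]),cv2.minAreaRect(P))
twist(cur(),pose([.477,-.0475,.011],32.8),2)
E
```

```text
[[ 0.536  0.     0.844  0.48 ]
 [-0.844 -0.001  0.536 -0.048]
 [ 0.001 -1.    -0.001  0.051]
 [ 0.     0.     0.     1.   ]]
lock 0.63 [501.  36. 177.  66.] ((0.49744898080825806, 0.09995222836732864), (0.0923154205083847, 0.03463922441005707), 34.16610336303711)
lock 0.59 [314. 221. 100. 129.] ((0.47366413474082947, -0.043866708874702454), (0.059737130999565125, 0.08697506785392761), 32.467708587646484)
2 [-0.052, 0.82, -0.062, -0.005, -0.04, 0.015] max 0.82
```

Call:
apply_moves(
  targets=[
    [[-0.05,0.8,-0.07,0,-0.04,0],[-0.05,0.78,-0.07,0,0,0],[0,0,0,0,0,0]],
  ],
)

```text
t: 29.75
position: [0.4764, -0.0476, 0.0124]
ee_rot: [-0.62, 0.621, -0.339, 0.34]
force: [0.1, -0.1, -0.1]
width: 0.0853
```

Call:
apply_moves(
  targets=[
    [[0,0,0,0,0,0],[0,0,0,0,0,0],[0,0,0,0,0,0],[0,0,0,0,0,0]],
  ],
  hand=1,
  grip_force=60,
)

```text
t: 30.25
position: [0.4772, -0.0477, 0.0138]
ee_rot: [-0.62, 0.621, -0.337, 0.341]
force: [-0.8, -0.6, 7.4]
width: 0.0544
```

Call:
apply_moves(
  targets=[
    [[0,-0.4,0,0,0,0],[0,-0.9,0,0,0,0],[0,-0.9,0,0,0,0],[0,-0.9,0,0,0,0]],
  ],
)

```text
t: 30.75
position: [0.476, -0.0471, 0.0912]
ee_rot: [-0.62, 0.621, -0.338, 0.34]
force: [-0.3, -0.5, -3.8]
width: 0.0542
```

```bash
python3 - <<'E'
from h import *
T=cur();print(T,get_state()["force"],get_state()["width"])
f=grab("wrist","w10.png")
for r in regions_of("wrist","lock_1")[:3]:
    n=cv2.findNonZero(r["region"].astype(np.uint8)).reshape(-1,2)
    P=back(f,n,T[2,3]+.005)[:,:2]; Q=(np.c_[P,np.full(len(P),T[2,3])]-T[:3,3])@T[:3,:3]
    print(r["p"],np.round(r["bbox"]),cv2.minAreaRect(Q[:,[0,2]].astype(np.float32)),Q.min(0),Q.max(0))
twist(T,pose([.5644,-.2825,.075],-4.1),11)
E
```

```text
[[ 0.54   0.002  0.842  0.476]
 [-0.842 -0.002  0.54  -0.047]
 [ 0.003 -1.     0.001  0.091]
 [ 0.     0.     0.     1.   ]] [-0.287 -0.539 -3.845] 0.054157183577422975
0.75 [467.  41. 151.  80.] ((-0.10315367579460144, 0.05797741562128067), (0.02979845367372036, 0.05818123742938042), 1.414415955543518) [-0.119 -0.     0.029] [-0.088 -0.     0.087]
0.58 [321. 247. 131. 152.] ((-0.007744885981082916, 0.000923817977309227), (0.059324711561203, 0.08481314033269882), 89.98445129394531) [-0.05  -0.    -0.029] [0.035 0.    0.031]
11 [0.924, 0.06, 0.102, -0.002, 0.669, 0.002] max 0.92
```

```bash
python3 - <<'E'
from h import *
twist(cur(),pose([.5641,-.2862,.08],-4.1),11)
E
```

```text
11 [0.934, 0.048, 0.091, -0.006, 0.669, 0.005] max 0.93
```

Call:
apply_moves(
  targets=[
    [[0.93,0.05,0.09,0,0.67,0],[0.93,0.05,0.09,0,0.67,0],[0.93,0.05,0.09,0,0.67,0],[0.93,0.05,0.09,0,0.67,0],[0.93,0.05,0.09,0,0.67,0],[0.93,0.05,0.09,0,0.67,0],[0.93,0.05,0.09,0,0.67,0],[0.93,0.05,0.09,0,0.67,0],[0.93,0.05,0.09,0,0.67,0],[0.93,0.05,0.09,0,0.67,0],[0.93,0.05,0.09,0,0.67,0],[0,0,0,0,0,0]],
  ],
)

```text
t: 32.35
position: [0.5691, -0.2849, 0.0768]
ee_rot: [-0.481, 0.48, -0.517, 0.52]
force: [-0.1, 0.4, -3.4]
width: 0.054
```

```bash
python3 - <<'E'
from h import *
T=cur();print(T)
twist(T,pose([.5641,-.2862,.05],-4.1),4)
f=grab("wrist","w11.png")
h=cv2.cvtColor(f["pixels"],cv2.COLOR_RGB2HSV)
P0=[(.5605+.0715*a+.9974*b, -.3297+.9974*a-.0715*b,.044) for a in(.104,) for b in (-.034,.034)]
print("pred inner corners",proj(f,P0))
im=cv2.cvtColor(f["pixels"],cv2.COLOR_RGB2BGR);cv2.imwrite("pics/w11c.png",cv2.resize(im[80:360,190:450],None,fx=2,fy=2,interpolation=cv2.INTER_CUBIC))
E
```

```text
[[-0.076  0.003  0.997  0.569]
 [-0.997 -0.003 -0.076 -0.285]
 [ 0.002 -1.     0.003  0.077]
 [ 0.     0.     0.     1.   ]]
4 [0.016, 0.268, -0.049, -0.009, -0.013, 0.007] max 0.27
pred inner corners [[246.112 143.146]
 [367.022 142.524]]
```

View pics/w11c.png

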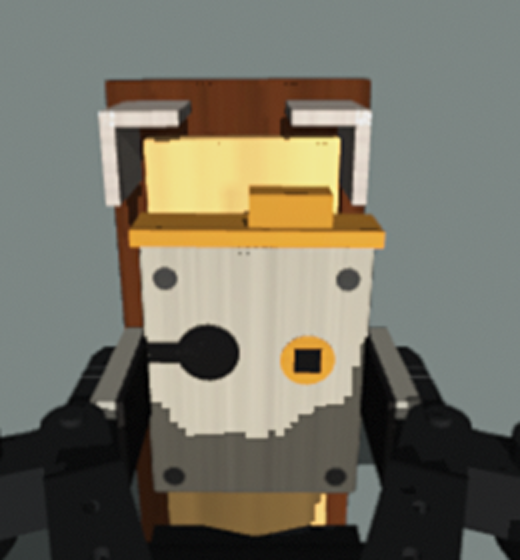

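The lock is held level and square, with its bolt toward the +y end. The tray's inner corners are within 1 px of prediction (247/367, row 143), and the board lies flat between the angles. This was picture 12, so further checks are numeric.

```bash
python3 - <<'E'
from h import *
T=cur();f=grab("wrist")
u=lambda x,y:(x/2+190,y/2+80)
zt=T[2,3]-.0138+.016
q=back(f,[u(258,490)],zt)[0]; s=back(f,[u(258,245)],zt)[0]
b=back(f,[u(145,140),u(340,140)],.032)
print("back end",q,"strip inner top edge",s,"len",np.linalg.norm(q-s)); print("board corners",b)
for p in (q,s): print((p-T[:3,3])@T[:3,:3])
d=np.array([.0715,.9974]);c=np.array([.5605,-.3297])
for p in b: print("board corner along tray",(p[:2]-c)@d,(p[:2]-c)@[.9974,-.0715])
E
```

```text
back end [ 0.567 -0.32   0.079] strip inner top edge [ 0.572 -0.249  0.079] len 0.07119669572979831
board corners [[ 0.54  -0.228  0.032]
 [ 0.599 -0.233  0.032]]
[ 0.036 -0.002  0.001]
[-0.035 -0.002  0.001]
board corner along tray 0.09974617115376495 -0.027949628427296026
board corner along tray 0.09954587900757991 0.0312549543660095
```

Call:
apply_moves(
  targets=[
    [[0.02,0.2,-0.06,0,0,0],[0.02,0.2,-0.06,0,-0.05,0],[0,0.2,-0.06,0,-0.05,0],[0,0.2,0,0,0,0],[0,0.2,0,0,0,0],[0,0,0,0,0,0]],
  ],
)

```text
t: 33.2
position: [0.5639, -0.2828, 0.0512]
ee_rot: [-0.484, 0.484, -0.515, 0.516]
force: [0.0, -0.6, -4.7]
width: 0.0541
```

Call:
apply_moves(
  targets=[
    [[0.03,0.05,0.02,0,0,0],[0.03,0.05,0,0,0,0],[0,0.04,0,0,0,0],[0,0.04,0,0,0,0],[0,0,0,0,0,0]],
  ],
)

```text
t: 33.83
position: [0.5645, -0.2845, 0.0472]
ee_rot: [-0.484, 0.484, -0.515, 0.517]
force: [-0.1, 0.8, -4.3]
width: 0.0543
```

```bash
python3 - <<'E'
from h import *
for i in range(4):
    s=get_state();print(s["position"],s["force"]); grab_frame("side")
E
```

```text
[ 0.565 -0.285  0.047] [-0.077  0.844 -4.347]
[ 0.565 -0.285  0.047] [ 0.614 -0.198 -3.529]
[ 0.565 -0.285  0.047] [ 0.598  0.05  -3.182]
[ 0.565 -0.285  0.047] [ 0.486 -0.058 -3.431]
```

Still carrying the full weight, about 3.5 N, so I step down further.

Call:
apply_moves(
  targets=[
    [[0,0.04,0,0,0,0],[0,0.03,0,0,0,0],[0,0,0,0,0,0]],
  ],
)

```text
t: 34.4
position: [0.5647, -0.2846, 0.0459]
ee_rot: [-0.484, 0.484, -0.515, 0.517]
force: [-0.7, 0.6, 2.1]
width: 0.0541
```

Call:
apply_moves(
  targets=[
    [[0,0,0,0,0,0],[0,0,0,0,0,0],[0,0,0,0,0,0]],
  ],
  hand=0,
)

```text
t: 34.78
position: [0.5648, -0.2847, 0.0456]
ee_rot: [-0.484, 0.484, -0.515, 0.517]
force: [0.4, -0.2, 0.3]
width: 0.0855
```

Call:
apply_moves(
  targets=[
    [[0,-0.4,0,0,0,0],[0,-0.9,0,0,0,0],[0,-0.9,0,0,0,0]],
  ],
)

```text
t: 35.15
position: [0.5646, -0.2845, 0.1016]
ee_rot: [-0.484, 0.484, -0.515, 0.517]
force: [0.1, -0.1, -0.8]
width: 0.0851
```

```bash
python3 - <<'E'
from h import *
T=cur();print(T);twist(T,pose([.45,.045,.2],-28),15)
E
```

```text
[[-0.064  0.002  0.998  0.565]
 [-0.998 -0.002 -0.064 -0.285]
 [ 0.002 -1.     0.002  0.102]
 [ 0.     0.     0.     1.   ]]
15 [-0.768, -0.264, -0.537, -0.002, 0.325, 0.001] max 0.77
```

Call:
apply_moves(
  targets=[
    [[-0.77,-0.26,-0.54,0,0.33,0],[-0.77,-0.26,-0.54,0,0.33,0],[-0.77,-0.26,-0.54,0,0.33,0],[-0.77,-0.26,-0.54,0,0.33,0],[-0.77,-0.26,-0.54,0,0.33,0],[-0.77,-0.26,-0.54,0,0.33,0],[-0.77,-0.26,-0.54,0,0.33,0],[-0.77,-0.26,-0.54,0,0.33,0],[-0.77,-0.26,-0.54,0,0.33,0],[-0.77,-0.26,-0.54,0,0.33,0],[-0.77,-0.26,-0.54,0,0.33,0],[-0.77,-0.26,-0.54,0,0.33,0],[-0.77,-0.26,-0.54,0,0.33,0],[-0.77,-0.26,-0.54,0,0.33,0],[-0.77,-0.26,-0.54,0,0.33,0],[0,0,0,0,0,0]],
  ],
)

```text
t: 37.15
position: [0.4457, 0.0459, 0.1982]
ee_rot: [-0.364, 0.362, -0.606, 0.608]
force: [0.1, 0.2, -0.5]
width: 0.0858
```

```bash
python3 - <<'E'
from h import *
T=cur();print(T)
f=grab("wrist","w12.png")
h=cv2.cvtColor(f["pixels"],cv2.COLOR_RGB2HSV)
for r in regions_of("wrist","lock_1")[:4]:
    m=r["region"]; n=cv2.findNonZero(m.astype(np.uint8)).reshape(-1,2)
    P=back(f,n,.014)[:,:2].astype(np.float32); print("lock",r["p"],np.round(r["bbox"]),cv2.minAreaRect(P))
    y=m&(h[...,0]>10)&(h[...,0]<28)&(h[...,1]>150)
    if y.sum()>10: print(" brass mean",back(f,cv2.findNonZero(y.astype(np.uint8)).reshape(-1,2),.01)[:,:2].mean(0))
f=grab("scene","s12.png")
for r in regions_of("scene","lock_1")[:5]:
    n=cv2.findNonZero(r["region"].astype(np.uint8)).reshape(-1,2)
    for z in(.016,.048): print("sc",r["p"],np.round(r["bbox"]),cv2.minAreaRect(back(f,n,z)[:,:2].astype(np.float32)))
E
```

```text
[[-0.474  0.004  0.881  0.446]
 [-0.881 -0.002 -0.474  0.046]
 [-0.001 -1.     0.004  0.198]
 [ 0.     0.     0.     1.   ]]
lock 0.59 [312.  98.  62.  84.] ((0.4834968149662018, 0.12291932106018066), (0.08343110233545303, 0.05934165418148041), 62.97602844238281)
 brass mean [0.502 0.146]
sc 0.66 [208. 229.  36.  26.] ((0.548387885093689, -0.2876576781272888), (0.08864355832338333, 0.06896522641181946), 86.8003158569336)
sc 0.66 [208. 229.  36.  26.] ((0.5708252787590027, -0.27980172634124756), (0.08500275760889053, 0.06613262742757797), 86.80029296875)
sc 0.61 [268. 300.  42.  31.] ((0.7720785140991211, -0.152994766831398), (0.08989796042442322, 0.047949519008398056), 52.452327728271484)
sc 0.61 [268. 300.  42.  31.] ((0.785328209400177, -0.15066981315612793), (0.08620566129684448, 0.0459800586104393), 52.452266693115234)
sc 0.58 [353. 185.  29.  23.] ((0.48793840408325195, 0.11899973452091217), (0.08440637588500977, 0.06742462515830994), 62.90993118286133)
sc 0.58 [353. 185.  29.  23.] ((0.512858510017395, 0.1101531833410263), (0.08093956112861633, 0.06465528905391693), 62.90993881225586)
sc 0.41 [171. 248.  22.   4.] ((0.5869141221046448, -0.37230730056762695), (0.04846879467368126, 0.008419705554842949), 78.25465393066406)
sc 0.41 [171. 248.  22.   4.] ((0.6077690720558167, -0.3609745502471924), (0.04647808521986008, 0.008073902688920498), 78.25468444824219)
sc 0.29 [427. 268.   9.  41.] ((0.7657389640808105, 0.21575045585632324), (0.02370033599436283, 0.10498254001140594), 68.8546371459961)
sc 0.29 [427. 268.   9.  41.] ((0.7792490720748901, 0.20293034613132477), (0.02272692695260048, 0.10067054629325867), 68.85513305664062)
```

```bash
python3 - <<'E'
from h import *
T=cur();B=pose([.4808,.1176,.04],-27);twist(T,B,7)
E
```

```text
7 [-0.465, 0.898, -0.018, -0.005, -0.04, 0.001] max 0.9
```

Call:
apply_moves(
  targets=[
    [[-0.46,0.9,-0.02,0,-0.04,0],[-0.46,0.9,-0.02,0,-0.04,0],[-0.46,0.9,-0.02,0,-0.04,0],[-0.46,0.9,-0.02,0,-0.04,0],[-0.46,0.9,-0.02,0,-0.04,0],[-0.46,0.9,-0.02,0,-0.04,0],[-0.46,0.9,-0.02,0,-0.04,0],[0,0,0,0,0,0]],
  ],
)

```text
t: 38.35
position: [0.4796, 0.117, 0.0382]
ee_rot: [-0.369, 0.37, -0.602, 0.603]
force: [-0.5, -0.1, 0.3]
width: 0.0851
```

```bash
python3 - <<'E'
from h import *
T=cur();print(T);f=grab("wrist")
for r in regions_of("wrist","lock_1")[:2]:
    n=cv2.findNonZero(r["region"].astype(np.uint8)).reshape(-1,2)
    P=back(f,n,.014)[:,:2].astype(np.float32); print("lock",r["p"],np.round(r["bbox"]),cv2.minAreaRect(P))
twist(T,pose([.4808,.1176,.012],-27),2)
E
```

```text
[[-0.454 -0.001  0.891  0.48 ]
 [-0.891 -0.002 -0.454  0.117]
 [ 0.002 -1.     0.     0.038]
 [ 0.     0.     0.     1.   ]]
lock 0.68 [320. 227. 112. 131.] ((0.48392558097839355, 0.1234862357378006), (0.08702724426984787, 0.060517407953739166), 62.842552185058594)
2 [-0.022, 0.525, 0.015, -0.0, 0.0, 0.013] max 0.52
```

Call:
apply_moves(
  targets=[
    [[-0.03,0.52,0.02,0,0,0],[-0.03,0.52,0.02,0,0,0],[0,0,0,0,0,0]],
  ],
)

```text
t: 38.83
position: [0.4811, 0.118, 0.0127]
ee_rot: [-0.369, 0.37, -0.602, 0.604]
force: [-0.2, -0.2, -0.1]
width: 0.0857
```

Call:
apply_moves(
  targets=[
    [[0,0,0,0,0,0],[0,0,0,0,0,0],[0,0,0,0,0,0],[0,0,0,0,0,0]],
  ],
  hand=1,
  grip_force=60,
)

```text
t: 39.33
position: [0.4817, 0.1184, 0.0143]
ee_rot: [-0.37, 0.369, -0.602, 0.604]
force: [-2.0, 0.1, 4.9]
width: 0.0543
```

Call:
apply_moves(
  targets=[
    [[0,-0.4,0,0,0,0],[0,-0.9,0,0,0,0],[0,-0.9,0,0,0,0],[0,-0.9,0,0,0,0],[0,-0.9,0,0,0,0]],
  ],
)

```text
t: 39.95
position: [0.4814, 0.1184, 0.1148]
ee_rot: [-0.37, 0.369, -0.602, 0.604]
force: [0.5, 0.2, -3.2]
width: 0.0542
```

```bash
python3 - <<'E'
from h import *
T=cur();print(T,get_state()["force"])
f=grab("wrist","w13.png")
for r in regions_of("wrist","lock_1")[:2]:
    n=cv2.findNonZero(r["region"].astype(np.uint8)).reshape(-1,2)
    P=back(f,n,T[2,3]+.003)[:,:2]; Q=(np.c_[P,np.full(len(P),T[2,3])]-T[:3,3])@T[:3,:3]
    print(r["p"],np.round(r["bbox"]),cv2.minAreaRect(Q[:,[0,2]].astype(np.float32)),Q.min(0),Q.max(0))
d=np.array([.0715,.9974]);p=np.array([.5605,-.3297])-.056*d+.0008*np.array([1,-.07])
print(p);twist(T,pose([*p,.085],-4.1),22)
E
```

```text
[[-0.454  0.002  0.891  0.481]
 [-0.891 -0.002 -0.454  0.118]
 [ 0.001 -1.     0.003  0.115]
 [ 0.     0.     0.     1.   ]] [ 0.492  0.231 -3.249]
0.96 [318. 248. 128. 150.] ((-0.007996737957000732, 0.0005376581102609634), (0.058959878981113434, 0.08520664274692535), 89.87335968017578) [-0.051 -0.    -0.029] [0.035 0.    0.03 ]
[ 0.557 -0.386]
22 [0.852, 0.055, 0.381, -0.001, -0.208, 0.001] max 0.85
```

Call:
apply_moves(
  targets=[
    [[0.94,0.05,0.42,0,-0.23,0],[0.94,0.05,0.42,0,-0.23,0],[0.94,0.05,0.42,0,-0.23,0],[0.94,0.05,0.42,0,-0.23,0],[0.94,0.05,0.42,0,-0.23,0],[0.94,0.05,0.42,0,-0.23,0],[0.94,0.05,0.42,0,-0.23,0],[0.94,0.05,0.42,0,-0.23,0],[0.94,0.05,0.42,0,-0.23,0],[0.94,0.05,0.42,0,-0.23,0],[0.94,0.05,0.42,0,-0.23,0],[0.94,0.05,0.42,0,-0.23,0],[0.94,0.05,0.42,0,-0.23,0],[0.94,0.05,0.42,0,-0.23,0],[0.94,0.05,0.42,0,-0.23,0],[0.94,0.05,0.42,0,-0.23,0],[0.94,0.05,0.42,0,-0.23,0],[0.94,0.05,0.42,0,-0.23,0],[0.94,0.05,0.42,0,-0.23,0],[0,0,0,0,0,0]],
  ],
)

```text
t: 42.55
position: [0.5448, -0.3654, 0.0897]
ee_rot: [-0.477, 0.477, -0.521, 0.523]
force: [-0.1, 0.1, -4.0]
width: 0.0543
```

```bash
python3 - <<'E'
from h import *
T=cur();print(T);twist(T,pose([.5573,-.3857,.055],-4.1),5)
f=grab("wrist","w14.png")
for r in regions_of("wrist","lock_1")[:3]:
    n=cv2.findNonZero(r["region"].astype(np.uint8)).reshape(-1,2)
    P=back(f,n,.046)[:,:2].astype(np.float32); print(r["p"],np.round(r["bbox"]),cv2.minAreaRect(P),cv2.boxPoints(cv2.minAreaRect(P)))
E
```

```text
[[-0.091  0.002  0.996  0.545]
 [-0.996 -0.002 -0.091 -0.365]
 [ 0.002 -1.     0.003  0.09 ]
 [ 0.     0.     0.     1.   ]]
5 [0.154, 0.278, 0.113, -0.006, -0.045, 0.005] max 0.28
0.76 [319. 247. 131. 152.] ((0.5436744093894958, -0.38324007391929626), (0.11620530486106873, 0.08073709905147552), 84.49799346923828) [[ 0.498 -0.437]
 [ 0.578 -0.445]
 [ 0.589 -0.329]
 [ 0.509 -0.322]]
0.67 [342.  86. 114. 159.] ((0.5662187933921814, -0.28025346994400024), (0.08388815075159073, 0.06112101674079895), 86.81475067138672) [[ 0.533 -0.32 ]
 [ 0.594 -0.324]
 [ 0.599 -0.24 ]
 [ 0.538 -0.237]]
```

Call:
apply_moves(
  targets=[
    [[0.26,0.15,0.19,0,-0.11,0],[0.26,0.15,0.19,0,-0.11,0],[0.25,0.2,0.19,0,0,0],[0,0.3,0,0,0,0],[0,0.3,0,0,0,0],[0,0.25,0,0,0,0],[0,0,0,0,0,0]],
  ],
)

```text
t: 43.52
position: [0.5567, -0.3834, 0.0563]
ee_rot: [-0.482, 0.482, -0.517, 0.518]
force: [0.6, -0.3, -3.8]
width: 0.0544
```

```bash
python3 - <<'E'
from h import *
T=cur();print(T);twist(T,pose([.5575,-.3857,.048],-4.1),4)
E
```

```text
[[-0.071  0.001  0.998  0.557]
 [-0.998 -0.001 -0.071 -0.383]
 [ 0.    -1.     0.001  0.056]
 [ 0.     0.     0.     1.   ]]
4 [0.022, 0.083, 0.01, -0.003, 0.002, 0.001] max 0.08
```

Call:
apply_moves(
  targets=[
    [[0.02,0.09,0.02,0,0,0],[0.02,0.09,0.02,0,0,0],[0.02,0.08,0.02,0,0,0],[0.02,0.08,0,0,0,0],[0,0,0,0,0,0]],
  ],
)

```text
t: 44.15
position: [0.5585, -0.3861, 0.0484]
ee_rot: [-0.482, 0.482, -0.517, 0.518]
force: [0.7, -0.5, -3.4]
width: 0.0536
```

Call:
apply_moves(
  targets=[
    [[0,0.04,0,0,0,0],[0,0.03,0,0,0,0],[0,0,0,0,0,0]],
  ],
)

```text
t: 44.52
position: [0.5586, -0.386, 0.0469]
ee_rot: [-0.482, 0.482, -0.516, 0.518]
force: [-0.5, 0.0, -4.5]
width: 0.0543
```

Call:
apply_moves(
  targets=[
    [[0,0.03,0,0,0,0],[0,0.02,0,0,0,0],[0,0,0,0,0,0]],
  ],
)

```text
t: 44.9
position: [0.5588, -0.3862, 0.0464]
ee_rot: [-0.482, 0.482, -0.516, 0.518]
force: [-2.2, 1.8, 4.9]
width: 0.0539
```

Contact. Release and lift clear, then check numerically.

Call:
apply_moves(
  targets=[
    [[0,0,0,0,0,0],[0,0,0,0,0,0],[0,0,0,0,0,0]],
  ],
  hand=0,
)

```text
t: 45.28
position: [0.5588, -0.3862, 0.0456]
ee_rot: [-0.482, 0.482, -0.516, 0.518]
force: [0.5, 0.0, -0.2]
width: 0.0853
```

Call:
apply_moves(
  targets=[
    [[0,-0.4,0,0,0,0],[0,-0.9,0,0,0,0],[0,-0.9,0,0,0,0],[0,-0.9,0,0,0,0],[0.7,-0.9,0,0,0,0],[0.8,-0.9,0,0,0,0],[0.8,-0.5,0,0,0,0],[0.8,0,0,0,0,0],[0,0,0,0,0,0]],
  ],
)

```text
t: 46.4
position: [0.5524, -0.4645, 0.1804]
ee_rot: [-0.482, 0.482, -0.517, 0.519]
force: [0.3, 0.4, 0.2]
width: 0.0857
```

```bash
python3 - <<'E'
from h import *
T=cur();print(T[:3,3],get_state()["t"])
d=np.array([.0715,.9974]);n_=np.array([.9974,-.0715]);c=np.array([.5605,-.3297])
f=grab("wrist","w15.png")
for name,z in(("lock_1",.046),("board",.032)):
  for r in regions_of("wrist",name)[:3]:
    n=cv2.findNonZero(r["region"].astype(np.uint8)).reshape(-1,2)
    R_=cv2.minAreaRect(back(f,n,z)[:,:2].astype(np.float32));e=np.array(R_[0])-c
    print(name,r["p"],np.round(r["bbox"]),R_,"along",e@d,"lat",e@n_)
g=grab("scene","s15.png")
for n in ["tray","rack","short_board","padlock","tin","screwdriver","lock_1"]:
    print(n,[(np.round(b["bbox"]).astype(int).tolist(),round(b["p"],2)) for b in spot_in("scene",n)][:3])
E
```

```text
[ 0.552 -0.465  0.18 ] 46.4
lock_1 0.87 [319.  14.  73.  28.] ((0.5628069043159485, -0.3149871528148651), (0.020344022661447525, 0.05707456171512604), 85.89567565917969) along 0.014839537441043845 lat 0.0012489377909898779
lock_1 0.68 [318.  97.  76. 100.] ((0.5605649948120117, -0.3810664713382721), (0.0847363993525505, 0.06057767570018768), 87.50175476074219) along -0.05122827138373375 lat 0.003737528526186945
board 0.62 [320.  92.  72. 126.] ((0.5590566992759705, -0.3757980763912201), (0.1100834533572197, 0.06116809695959091), 85.34952545166016) along -0.046081417394371035 lat 0.0018564643198251748
tray [([189, 176, 84, 51], 0.87), ([189, 236, 96, 51], 0.59)]
rack [([432, 195, 74, 42], 0.68)]
short_board [([430, 176, 43, 18], 0.68), ([191, 232, 76, 27], 0.53)]
padlock [([269, 299, 45, 29], 0.86)]
tin [([345, 283, 32, 40], 0.96)]
screwdriver [([425, 253, 12, 71], 0.74)]
lock_1 [([167, 234, 37, 28], 0.68), ([208, 229, 33, 23], 0.65)]
```

```bash
python3 -c "
from cell import *
print(finish_job())"
```

```text
the job is handed in; nothing more can be done
None
```

The job is handed in at about 46.5 s of the 72 s allowed. I lifted the long board out of the rack and laid it flat on clear bench, let go, and took it again by its long edges. I then set it in the brown tray on the first layer and placed one loose lock in the middle of each half, both lengthways and lying flat.

- **Board:** After release the board lay between the corner angles, centred along the tray to within about 0.5 mm and about 2 mm to one side.
- **Locks:** They measured about +50 mm and −51 mm along the tray from its centre, against a target of ±50 mm. Each is within about 1.5° of the tray's direction. The largest force I read while setting them down was about 5 N.
- **Disagreement:** The −y lock measured 3.7 mm to one side of the tray centre, though the tool put it down at about 2 mm. The camera is only good to about 2 mm, and either figure leaves it clear of the corner angles.
- **Other things:** The tin, padlock, screwdriver, rack and short board appear where they were in the scene picture. The first layer is now hidden under the board, so I could not look at it directly. The final checks were numeric, because all 12 allowed pictures had been viewed.

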